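# Push the long roller up the sine plate to its spring stop

### The arm

A 7-joint arm with a two-finger parallel gripper is mounted at the origin on the work surface; the furniture and walls round the work are solid. World frame = base frame: x ahead of the robot, y to its left, z up, the work surface at z = 0. Lengths are in m, angles in rad, forces in N, time in s.
With the tool pointing down it reaches from about 0.4 to 0.9 m from the base axis. Payload 5.5 kg.
Tool frame: the origin (TCP) lies between the finger pads; the fingertips stand 8 mm ahead of it and the grasp point (between the pads) lies 11 mm behind it; z points along the fingers, x is the direction in which the jaws open and shut, and the axes are right-handed (so a half turn about z gives the same grasp; the last joint's range is limited). The gripper opens to 85 mm and grips with 20 to 120 N. Pads are 22 mm wide; open, the fingers measure 114 mm over their backs; the gripper's body (76 mm by 85 mm) begins 54 mm behind the grasp point. The pads swing forward as they close: fully open they stand 13 mm farther back than shut.
Start: joints at [1.402, 0.501, -0.427, 1.55, 0.221, 1.138, -0.21], TCP at [0.272, -0.59, 0.239] pointing down, gripper open.
Joint ranges: [-2.88, 2.88], [-0.31, 2.03], [-1.54, 1.56], [0.2, 2.42], [-1.41, 4.55], [0.19, 2.02], [-2.57, 2.57]. Speed limits (rad/s): [2.57, 2.57, 3.14, 3.14, 3.14, 3.14, 3.14].

### API

Orientations are given as a rotation vector (axis times angle).
In Python, from bench import env, kinematics, imaging gives the robot as it stands. The module is installed in compiled form; this text tells all that it offers. Calls block until the motion is done:
- env.move_pose(position, orientation): joint-space move of the TCP to a pose.
- env.move_straight(position, orientation=None, vel=0.15, force_limit=None): straight line of the TCP; orientation=None keeps the orientation; vel is the mean speed in m/s. With force_limit (N) it stops when the force on the tool has changed by that much, and returns True; else False.
- env.move_j(angles): joint-space move.
- env.command_gripper(opening, grip_force=None): finger opening in m; grip_force is the grip in N (None keeps the last); returns when the fingers have stopped.
- env.hold(seconds).
- kinematics.solve_ik(position, orientation): joint angles nearest the present ones, or None.
- env.read_state(): the state.
- imaging.camera(name): name is "scene" or "top" or "wrist"; returns (picture, depth): 480x640x3 uint8, blue, green, red; 480x640 float32, m along the optical axis (not along the pixel's ray), 0 where there is no reading.
- imaging.calibration(name): a dict with "mtx" (3x3 intrinsics, pixels), "R" (3x3) and "t" (3): a world point X has camera coordinates R X + t. Camera axes: x right, y down, z forward; pixel columns grow to the right and rows downward; lengths in m; the calibration is good to about 2 mm. A picture is of the moment at which its call begins: read the wrist's pose just before it. calibration takes no time and is no camera call; for the wrist camera it gives the pose at the moment of the call.
A pose or a line that the arm cannot do raises env.PlanningError and nothing moves.
- env.sign_off(): hands the job in, once; it reports no verdict.
The state is a dict: "clock": time; "qpos": joint angles; "joint_velocities": joint speeds; "joint_efforts": joint torques, N m; "tool_pos": TCP position; "tool_rot": TCP orientation; "ft_force": force on the tool from outside, world axes, zero at the start; "wrist_torque": the same for the moment, N m; "grip_width": finger opening in m.
Only numpy, scipy, OpenCV 4.12 (cv2) and the standard library are available. Lean on these libraries where they do the work, as an engineer would, in place of code of your own. Each camera call takes 0.05 s, during which the arm holds its last target.

### The job

Gently push the longer of the two steel rollers up its lane of the tilted sine plate until it presses the spring-loaded stop bar fully home, and finish while still holding it there with the fingertips so that it cannot roll back. Only push it, do not lift or squeeze it; leave the shorter roller lying at the foot and do not disturb the oil bottle, setting ring and V-block.

Things in the scene. Friction and masses are not known exactly. Their poses are not given: they have to be found in the camera images.
- bed (a point): Middle of the foot (lower) edge of the sine plate's top face, 24 mm above the worktop. Axes: x straight up the slope, y across the bed to its left as seen looking uphill (toward the robot), z square to the bed face. In this frame the two lanes run along x with centre lines at y = +36 and -36 mm, and a lip 6 mm high crosses the foot at x = 9 to 16 mm.
- sine_plate: Fixed steel inclined bed, 240 x 150 mm, rising toward the robot's left at 0.14 rad (8 degrees). Two lanes side by side, each 67 mm wide between rails 8 mm high (outer rails and one middle rail, 5 mm thick). At the top the stop bar, then a fixed bracket 36 mm high. Nothing stands at the foot or over the lanes. Origin on the worktop under the bed's middle; x uphill, level; z up.
- stop_face (a point): Middle of the stop bar's flat front face, 20 mm above the bed (face 9 to 31 mm above it, square to the bed). It is at x = 200 mm in the frame of bed when sprung out, 210 mm when fully home. Axes as bed.
- long_roller: The roller to push: loose plain steel cylinder, 40 mm across, 60 mm long, about 0.4 kg, polished and slippery. Origin at its centre, 20 mm above the bed; its y axis is the cylinder axis, across the lane (x, z turn as it rolls). Starts against the lip of either lane, centre at x = 30 mm in the frame of bed; it is at x = 180 mm on meeting the stop bar, 190 mm with the bar fully home. Let go, it rolls back down.
- short_roller: The other roller, to be left at the foot of the other lane: same steel and 40 mm diameter, but only 36 mm long. Origin at its centre, y axis along the cylinder.
- stop_bar (a joint): Travel of the spring-loaded stop bar (steel bar 138 mm wide across both lanes, 22 mm high) up the slope, m: 0 sprung out, 0.010 fully home on its hard end. The spring pushes back with about 1.6 N at the first touch and 9.6 N fully home, without catch.
- oil_bottle: Bystander: amber dropper bottle, 34 mm across and 86 mm high, left of the upper end of the sine plate. Origin at the centre of its underside.
- ring_gauge: Bystander: steel setting ring lying flat, 46 mm across and 16 mm high, beyond the sine plate as seen from the robot. Origin at the centre of its underside.
- v_block: Bystander: steel V-block, 40 x 50 x 32 mm high, to the right of the sine plate's foot. Origin at the centre of its underside.
Mind the look-alikes: they are no part of the job. Leave any red or yellow look-alike of the long_roller alone.

How it is judged:
By the outcome, as a careful person would: the job done as asked, in the order asked, and still so for the second after the job is handed in, while the arm keeps its last pose, push and grip.
It also fails if it takes over 35 s, if anything falls off the work surface, if the arm or the gripper's body presses on something with over 40 N, if the wrist force passes 120 N, or if a joint passes its speed limit or range.

## Working session

There is one attempt and no reset: what is moved stays moved. The work goes in short steps, each a Python script; the robot and the scene stay as the last script left them, time stands still between calls to the robot, and variables do not carry over. Pictures are saved under pics/ and viewed, and the job is handed in when it is done.

```bash
mkdir -p pics; ls; python3 - <<'E'
from bench import env, kinematics, imaging
import cv2,numpy as np
for n in ["scene","top"]:
    p,d=imaging.camera(n); cv2.imwrite(f"pics/{n}0.png",p); np.save(f"{n}_d.npy",d); 
    c=imaging.calibration(n); print(n,c)
print(env.read_state())
E
```

```text
pics
scene {'mtx': array([[493.1933765 ,   0.        , 315.11117012],
       [  0.        , 493.1933765 , 237.44186581],
       [  0.        ,   0.        ,   1.        ]]), 'R': array([[-0.72701483, -0.68646882,  0.01449104],
       [-0.3431099 ,  0.34493282, -0.87366867],
       [ 0.59474787, -0.6401421 , -0.48630552]]), 't': array([0.38254897, 0.25606615, 0.80689784])}
top {'mtx': array([[463.84189685,   0.        , 335.47498465],
       [  0.        , 463.84189685, 242.74087163],
       [  0.        ,   0.        ,   1.        ]]), 'R': array([[ 0.0283059 , -0.99958894, -0.00455256],
       [-0.99757389, -0.02795847, -0.06375471],
       [ 0.06360123,  0.00634615, -0.99795521]]), 't': array([-0.03576009,  0.52733461,  0.98314483])}
{'clock': 0.1, 'qpos': array([ 1.40223831,  0.50180349, -0.42684102,  1.55135298,  0.22083392,
        1.13827171, -0.21032176]), 'joint_velocities': array([ 1.67208045e-03, -1.87932434e-04,  6.57799732e-05, -4.52437021e-03,
        5.49191342e-04, -1.47778573e-03, -7.61376501e-04]), 'joint_efforts': array([-1.22544289e-02, -5.70803511e+01, -5.83919585e+00, -2.81745368e+01,
        1.03832319e-02,  5.59008244e-03, -7.16401019e-06]), 'tool_pos': array([ 0.27172654, -0.58980873,  0.23833189]), 'tool_rot': array([-2.64493551e+00,  1.69339302e+00,  2.28558642e-03]), 'ft_force': array([-0.67140974, -0.41430702,  0.56748536]), 'wrist_torque': array([ 0.0120368 ,  0.01010939, -0.01091574]), 'grip_width': 0.08489621077664206}
```

View pics/scene0.png

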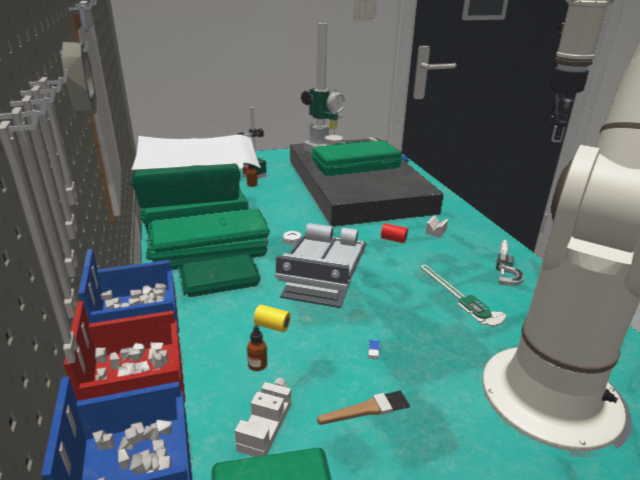

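View pics/top0.png

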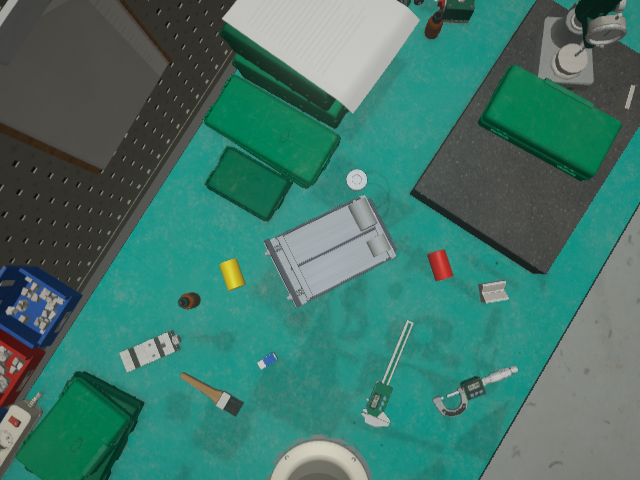

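The scene picture shows the plate near (320,260), its rollers at (320,232) and (349,236), and red and yellow look-alikes at (394,233) and (271,318). In the top picture the grey rollers lie at about (361,215) and (377,246), red at (440,265) and yellow at (232,274). I'll enlarge the plate to check which roller is longer.

```bash
python3 - <<'E'
import cv2,numpy as np
p=cv2.imread("pics/top0.png")
c=p[180:320,250:410]; cv2.imwrite("pics/crop0.png",cv2.resize(c,None,fx=5,fy=4.2857,interpolation=cv2.INTER_CUBIC) if 0 else cv2.resize(c,(686,600),interpolation=cv2.INTER_CUBIC))
p=cv2.imread("pics/scene0.png")
cv2.imwrite("pics/crop1.png",cv2.resize(p[215:310,265:385],(758,600),interpolation=cv2.INTER_CUBIC))
E
```

```text
(no output)
```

View pics/crop0.png

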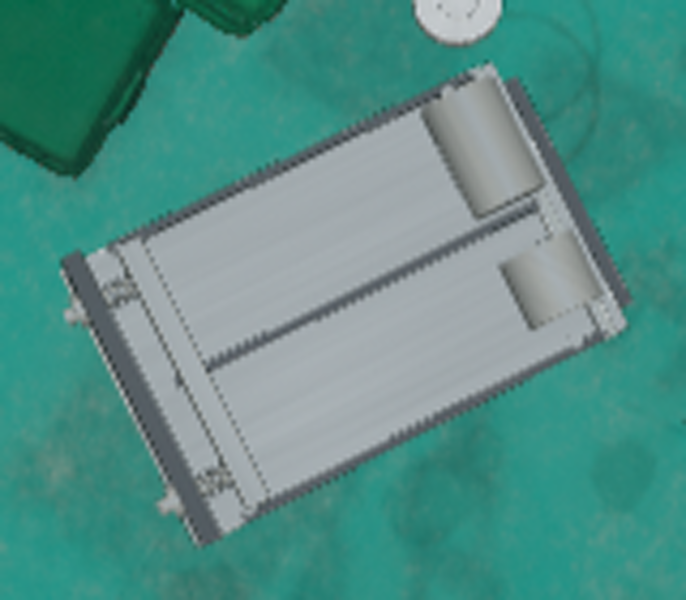

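View pics/crop1.png

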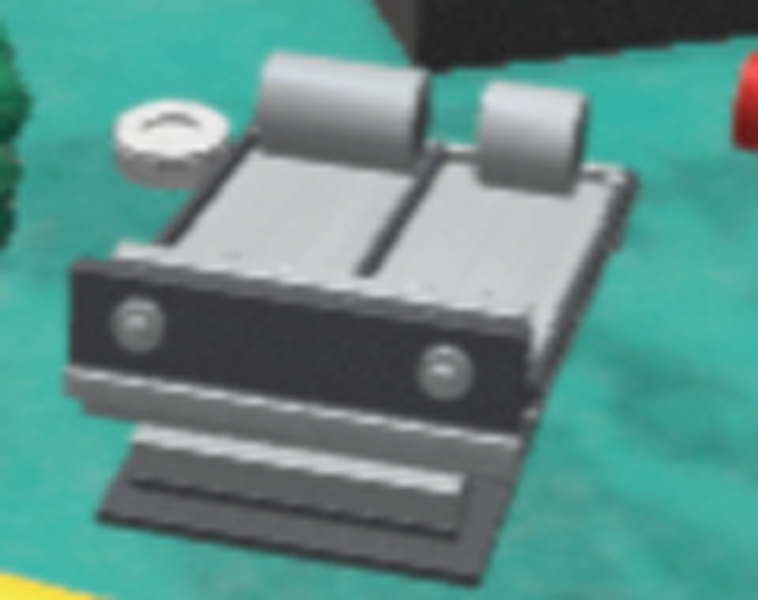

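Two grey rollers sit on the plate. The one in the far lane, at top (361,215), is clearly longer than the one at (377,246), with a 60:36 look. It is steel, not red or yellow, so it is the target, in lane y=-36 (the side away from the robot). Next I'll locate the bed frame.

```bash
cat > h.py <<'E'
from bench import env, kinematics, imaging
import cv2,numpy as np
from scipy.spatial.transform import Rotation as Rn
def cloud(d,c):
    v,u=np.indices(d.shape); K=c["mtx"]
    P=np.stack([(u-K[0,2])/K[0,0]*d,(v-K[1,2])/K[1,1]*d,d],-1)
    return (P-c["t"])@c["R"]
def proj(X,c):
    x=(np.atleast_2d(X)@c["R"].T+c["t"])@c["mtx"].T
    return x[:,:2]/x[:,2:]
def ray(uv,c,n,d0): # plane n.X=d0
    r=c["R"].T@np.linalg.solve(c["mtx"],[uv[0],uv[1],1.]); o=-c["R"].T@c["t"]
    return o+r*(d0-n@o)/(n@r)
E
python3 - <<'E'
from h import *
c=imaging.calibration("top"); d=np.load("top_d.npy"); P=cloud(d,c)
t=P[330:340,300:310]; print("table z",np.median(t[...,2]))
# bed plane points: lane interior pixels
s=160/686
def px(x,y): return (250+x*s,180+y*s)
m=np.zeros(d.shape,np.uint8)
for poly in ([(170,260),(420,140),(460,210),(210,340)],[(230,385),(490,265),(520,320),(290,450)]):
    cv2.fillPoly(m,[np.int32([px(*q) for q in poly])],1)
Q=P[(m>0)&(d>0)]; 
A=np.c_[Q[:,:2],np.ones(len(Q))]; co=np.linalg.lstsq(A,Q[:,2],rcond=None)[0]
print("grad",co,np.hypot(*co[:2]),"yaw of uphill",np.arctan2(co[1],co[0]),"resid",np.std(A@co-Q[:,2]))
# raised components: footprint of z>0.012
r=(P[...,2]>0.015)&(d>0); r[:190]=0; r[310:]=0; r[:,:260]=0; r[:,400:]=0
n,l,st,ce=cv2.connectedComponentsWithStats(r.astype(np.uint8))
k=1+np.argmax(st[1:,4]); S=P[l==k]; print(st[k])
rect=cv2.minAreaRect((S[:,:2]*1000).astype(np.float32)); print(rect); print(cv2.boxPoints(rect))
E
```

```text
table z -0.0008450948265182149
grad [-0.06675609  0.12254573  0.07577634] 0.13954867486461245 yaw of uphill 2.0695955185567367 resid 0.0017339786501376347
[ 264  194  132  113 8104]
((512.093505859375, -9.298797607421875), (150.25674438476562, 242.61001586914062), 28.444377899169922)
[[ 388.2564     61.57821 ]
 [ 503.81284  -151.7439  ]
 [ 635.9306    -80.175804]
 [ 520.37415   133.1463  ]]
```

```bash
python3 - <<'E'
from h import *
c=imaging.calibration("top"); d=np.load("top_d.npy"); P=cloud(d,c)
yaw=2.067; a=.14
O=np.array([.5699,-.116,.024])
R=np.c_[[np.cos(yaw)*np.cos(a),np.sin(yaw)*np.cos(a),np.sin(a)],[-np.sin(yaw),np.cos(yaw),0],[0,0,0]]; R[:,2]=np.cross(R[:,0],R[:,1])
print(R)
B=(P-O)@R*1000
reg=np.zeros(d.shape,bool); reg[185:312,258:402]=1
B=B[reg&(d>0)]
# bed level
for lo,hi in ((-70,-3),(3,70)):
    for xx in range(-20,240,5):
        s=B[(abs(B[:,0]-xx)<2.5)&(B[:,1]>lo+8)&(B[:,1]<hi-8)]
        if len(s): print(xx,np.round(np.percentile(s[:,2],[10,50,90]),1),end=' | ')
    print()
# roller fit: cylinder points z>15
from scipy.optimize import least_squares
for sg in (-1,1):
    s=B[(B[:,0]<58)&(B[:,0]>5)&(B[:,1]*sg>3)&(B[:,1]*sg<72)&(B[:,2]>22)]
    f=least_squares(lambda p:np.hypot(s[:,0]-p[0],s[:,2]-p[1])-20,[30,20],loss='soft_l1').x
    print(sg,"roller xz",f,"y",np.percentile(s[:,1],[2,98]),len(s))
# silhouette of plate via y extents
s=B[(B[:,2]>-5)&(B[:,0]>70)&(B[:,0]<190)]; print("y ext",np.percentile(s[:,1],[.5,99.5]))
p=cv2.imread("pics/top0.png"); 
big=cv2.resize(p[180:320,250:410],(686,600),interpolation=cv2.INTER_CUBIC)
def dr(pts,col):
    q=(proj(np.array(pts)/1000@R.T+O,c)-[250,180]+.5)*[686/160,600/140]-.5
    cv2.polylines(big,[np.int32(q.round())],True,col,1)
dr([[0,-75,0],[240,-75,0],[240,75,0],[0,75,0]],(0,0,255))
dr([[16,-2.5,8],[200,-2.5,8],[200,2.5,8],[16,2.5,8]],(255,0,0))
dr([[200,-69,31],[200,69,31]],(0,255,0))
dr([[50,-66,20],[50,-6,20]],(0,255,255)); dr([[30,-66,40],[30,-6,40]],(0,255,255))
cv2.imwrite("pics/ov.png",big)
E
```

```text
[[-0.47143243 -0.87939629  0.06643515]
 [ 0.87079227 -0.4760905  -0.1227137 ]
 [ 0.13954311  0.          0.990216  ]]
-20 [-24. -22. -20.] | -15 [-24.6 -22.1 -20.1] | -10 [-19.5 -16.8 -14.7] | -5 [-20.  -17.2 -15.1] | 0 [-2.9 -1.4  1.3] | 5 [-1.2  0.6  2.2] | 10 [22.3 25.  26.6] | 15 [30.1 32.2 34.5] | 20 [34.4 36.6 38.1] | 25 [36.6 38.6 40. ] | 30 [37.  39.5 41.9] | 35 [36.3 38.5 40.4] | 40 [34.2 36.  38.9] | 45 [-0.1 31.  34.8] | 50 [-2.   4.4 27.9] | 55 [-2.4 -0.7  1.7] | 60 [-2.4 -0.7  2.6] | 65 [-2.6 -0.3  1.7] | 70 [-2.5 -0.4  1.4] | 75 [-2.3 -0.7  1.3] | 80 [-1.9 -0.6  1.9] | 85 [-2.8 -0.3  1.5] | 90 [-3.3 -0.9  1.7] | 95 [-2.4 -0.3  1.2] | 100 [-2.5 -0.2  1.6] | 105 [-3.1 -0.4  1.9] | 110 [-2.4 -0.5  1.8] | 115 [-2.7 -0.7  1.7] | 120 [-3.  -0.8  1.5] | 125 [-3.4 -0.6  2.1] | 130 [-3.  -0.7  0.9] | 135 [-2.8 -0.9  1.2] | 140 [-3.4 -0.9  1.2] | 145 [-2.5 -0.7  0.9] | 150 [-2.5 -0.7  1.6] | 155 [-2.5 -0.5  0.9] | 160 [-3.2 -0.9  1.6] | 165 [-3.3 -0.8  1.4] | 170 [-2.1 -0.2  1.8] | 175 [-3.8 -0.5  1.4] | 180 [-2.6 -0.2  1.7] | 185 [-3.3 -0.6  1. ] | 190 [-3.1 -0.8  1.5] | 195 [-2
[... 865 characters left out ...]
2 -0.2  2.4] | 130 [-2.5 -0.5  1.8] | 135 [-3.3 -0.9  0.8] | 140 [-2.2 -0.7  1.8] | 145 [-3.1 -0.5  1.2] | 150 [-3.4 -1.1  1.1] | 155 [-2.7 -0.7  1.6] | 160 [-2.6 -0.6  1.9] | 165 [-2.7 -1.2  1.3] | 170 [-3.  -0.6  1.3] | 175 [-2.9 -0.2  1.4] | 180 [-3.5 -0.7  1.9] | 185 [-2.9 -0.5  1.8] | 190 [-2.9 -0.8  1.6] | 195 [-3.1 -0.6  1.7] | 200 [27.  30.  31.8] | 205 [28.8 30.2 32.6] | 210 [-1.  29.  32.6] | 215 [-1.9  0.  23.4] | 220 [-2.2  0.3 23.5] | 225 [-2.5  0.8 22.3] | 230 [33.  35.2 36.8] | 235 [33.  35.3 36.9] | 
-1 roller xz [29.903407   19.09395941] y [-63.51079555  -5.66449546] 534
1 roller xz [29.84930638 18.98856952] y [19.7383441  54.28838608] 320
y ext [-140.27541569   74.43976171]
```

View pics/ov.png

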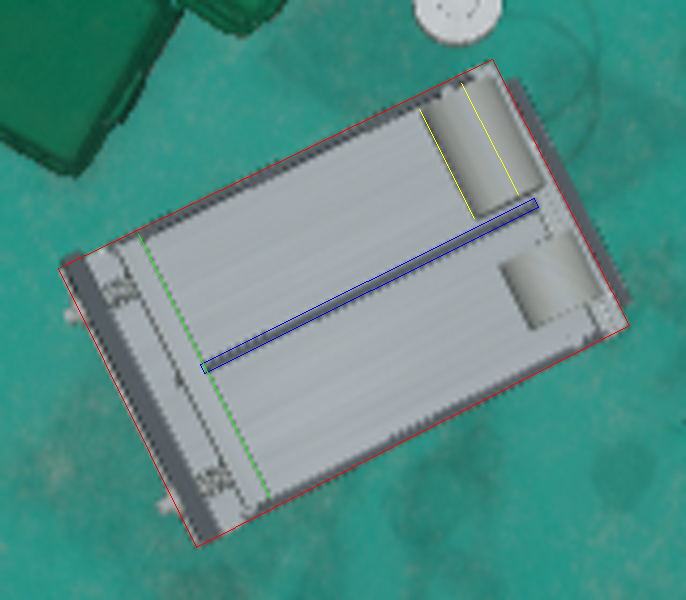

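The registration fits well: the overlay matches the foot, mid rail, stop face and roller, and the long roller's centre measures x≈30, y≈-35, z≈19. Next I'll open the fingers to 20 mm, set the tool square to the bed, and approach below the long roller.

```bash
cat >> h.py <<'E'
yaw=2.067; a=.14
O=np.array([.5699,-.116,.0235])
R=np.c_[[np.cos(yaw)*np.cos(a),np.sin(yaw)*np.cos(a),np.sin(a)],[-np.sin(yaw),np.cos(yaw),0],[0,0,0]]; R[:,2]=np.cross(R[:,0],R[:,1])
def W(x,y,z): return O+R@(np.array([x,y,z])/1000)
def bed(p): return R.T@(np.array(p)-O)*1000
def ori(s): 
    z=-R[:,2]; x=s*R[:,1]; return Rn.from_matrix(np.c_[x,np.cross(z,x),z]).as_rotvec()
def rep():
    s=env.read_state(); print("t",round(s["clock"],2),"bed",bed(s["tool_pos"]).round(1),"F bed",(R.T@s["ft_force"]).round(2),"w",round(s["grip_width"],4)); return s
E
python3 - <<'E'
from h import *
q0=env.read_state()["qpos"]
for s in (1,-1):
    for p in [(-22,-36,110),(-22,-36,18),(160,-36,18)]:
        q=kinematics.solve_ik(W(*p),ori(s)); print(s,p,W(*p).round(3),None if q is None else np.round(q,2))
E
```

```text
1 (-22, -36, 110) [ 0.619 -0.132  0.129] [ 0.44  0.63 -0.31  1.6   0.08  1.02 -2.51]
1 (-22, -36, 18) [ 0.613 -0.12   0.038] [ 0.4   0.74 -0.27  1.66  0.09  0.86 -2.52]
1 (160, -36, 18) [0.527 0.038 0.064] [-0.56  0.64  0.68  1.95 -0.69  0.87 -2.11]
-1 (-22, -36, 110) [ 0.619 -0.132  0.129] [ 0.81  0.8  -0.9   1.58  0.53  1.13  0.3 ]
-1 (-22, -36, 18) [ 0.613 -0.12   0.038] [ 0.74  0.88 -0.78  1.64  0.57  0.97  0.27]
-1 (160, -36, 18) [0.527 0.038 0.064] [ 0.66  0.76 -0.93  1.91  0.61  0.87 -0.07]
```

```bash
python3 - <<'E'
from h import *
env.command_gripper(0.020,20)
env.move_pose(W(-22,-36,110),ori(-1)); rep()
env.move_straight(W(-22,-36,20),ori(-1),vel=.12); env.hold(.2); rep()
for n in ("scene","wrist"):
    p,d=imaging.camera(n); cv2.imwrite(f"pics/{n}1.png",p if n=="wrist" else cv2.resize(p[190:310,260:420],(800,600),interpolation=cv2.INTER_CUBIC))
E
```

```text
t 2.83 bed [-23.9 -34.7 110.3] F bed [-0.62  1.37 -0.75] w 0.0198
t 3.93 bed [-22.5 -36.5  21. ] F bed [-0.32 -0.58  0.84] w 0.0202
```

View pics/scene1.png

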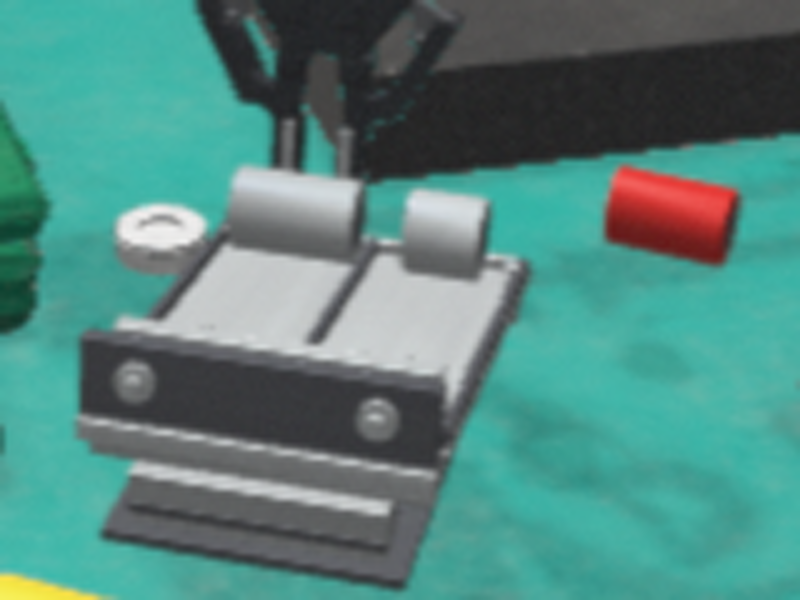

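View pics/wrist1.png

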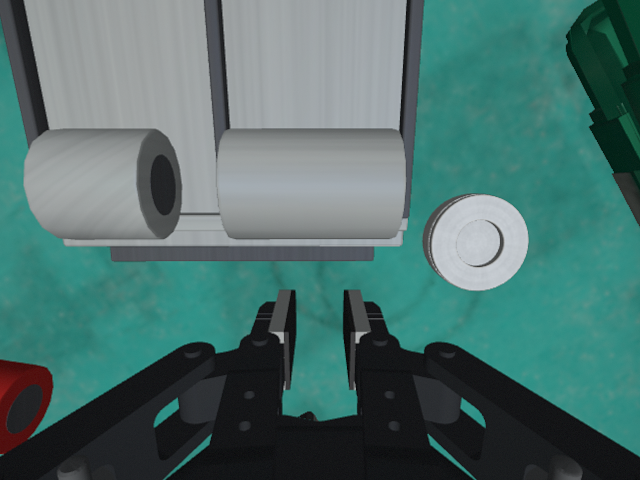

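In the wrist view the fingertips (285 and 355, 310) are centred behind the long roller (312,183). The ring and the short roller are clear of them. Now I'll push slowly.

```bash
python3 - <<'E'
from h import *
print(env.move_straight(W(30,-36,18),ori(-1),vel=.03,force_limit=12)); rep()
p,d=imaging.camera("wrist"); cv2.imwrite("pics/wrist2.png",p)
p,d=imaging.camera("scene"); cv2.imwrite("pics/scene2.png",cv2.resize(p[190:310,260:420],(800,600),interpolation=cv2.INTER_CUBIC))
E
```

```text
False
t 5.92 bed [ 29.9 -36.   18. ] F bed [-0.55 -0.29  0.74] w 0.0202
```

View pics/scene2.png

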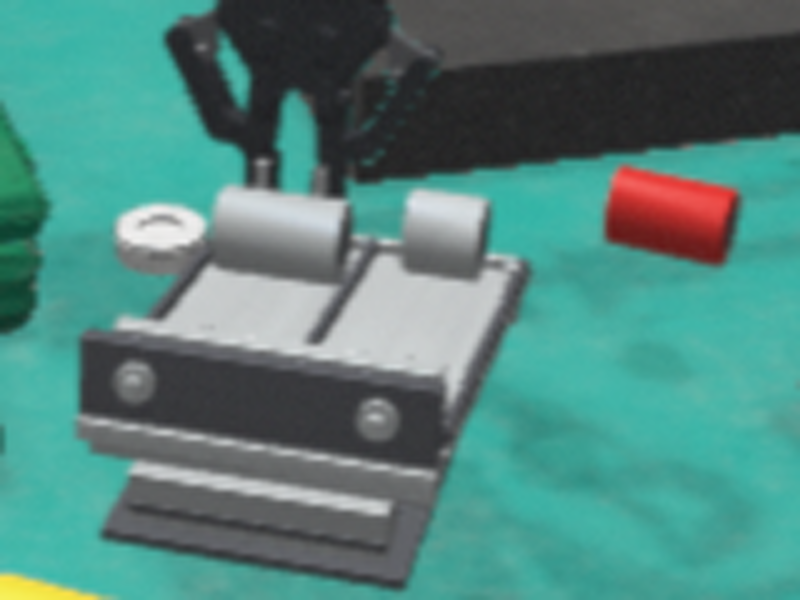

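View pics/wrist2.png

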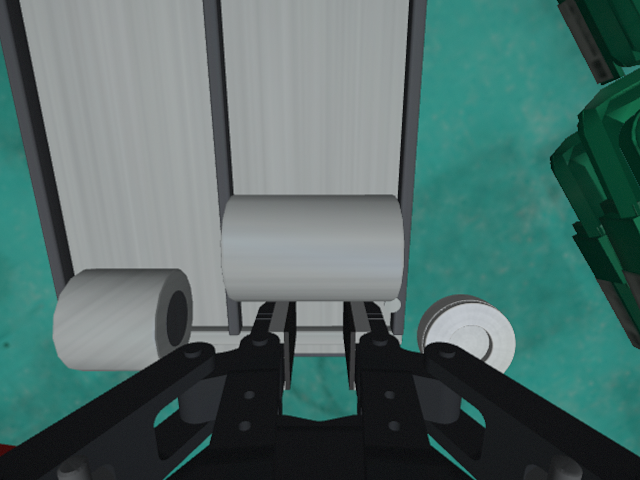

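The roller rolls squarely ahead of both fingertips, at (312,248) in the wrist view, with almost no force. I'll continue to just short of the stop bar, then press in small steps while watching the force.

```bash
python3 - <<'E'
from h import *
print(env.move_straight(W(143,-36,18),ori(-1),vel=.05,force_limit=12)); env.hold(.2); rep()
x=143
while x<166:
    x+=2
    env.move_straight(W(x,-36,18),ori(-1),vel=.02); env.hold(.1)
    s=rep(); f=(R.T@s["ft_force"])[0]
    if f<-14 : break
for n in ("scene","wrist"):
    p,d=imaging.camera(n); cv2.imwrite(f"pics/{n}3.png",p if n=="wrist" else cv2.resize(p[190:310,260:420],(800,600),interpolation=cv2.INTER_CUBIC))
E
```

```text
False
t 8.62 bed [142.9 -36.   18. ] F bed [-1.21 -0.4   1.06] w 0.0199
t 8.97 bed [145.3 -36.   17.9] F bed [ 0.97 -0.9  -0.3 ] w 0.0201
t 9.32 bed [147.2 -35.9  17.9] F bed [-0.92  0.19 -0.63] w 0.0201
t 9.68 bed [149.2 -36.   18. ] F bed [-0.79 -0.39  0.14] w 0.0197
t 10.03 bed [150.9 -36.   18. ] F bed [-1.12  0.55 -0.35] w 0.0201
t 10.38 bed [152.5 -36.   18.1] F bed [-3.53 -1.38 -0.92] w 0.0199
t 10.72 bed [154.5 -36.   18.1] F bed [-4.82  0.68  0.03] w 0.0196
t 11.07 bed [156.3 -36.   18.1] F bed [-4.98  1.06 -0.46] w 0.0202
t 11.43 bed [157.6 -36.   18.1] F bed [-6.9  -0.39 -0.96] w 0.02
t 11.78 bed [158.9 -36.   18.2] F bed [-8.86 -0.23 -1.4 ] w 0.0199
t 12.12 bed [160.4 -36.   18.2] F bed [-9.01 -0.12 -1.85] w 0.0198
t 12.47 bed [161.2 -36.   18.4] F bed [-11.26  -0.64  -1.15] w 0.02
t 12.82 bed [161.3 -36.   18.6] F bed [-15.17   0.12  -1.81] w 0.02
```

View pics/wrist3.png

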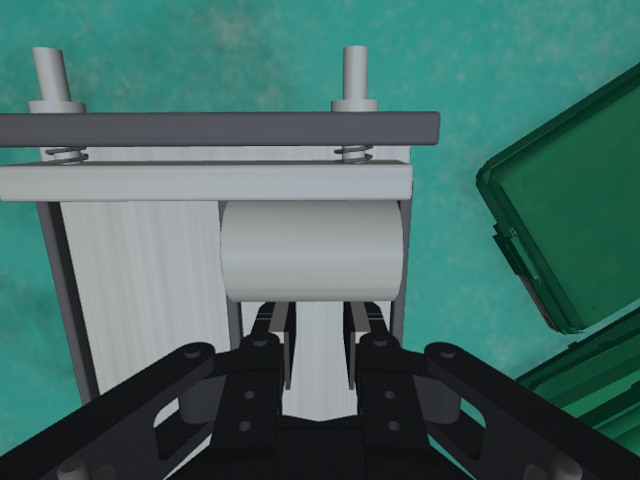

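View pics/scene3.png

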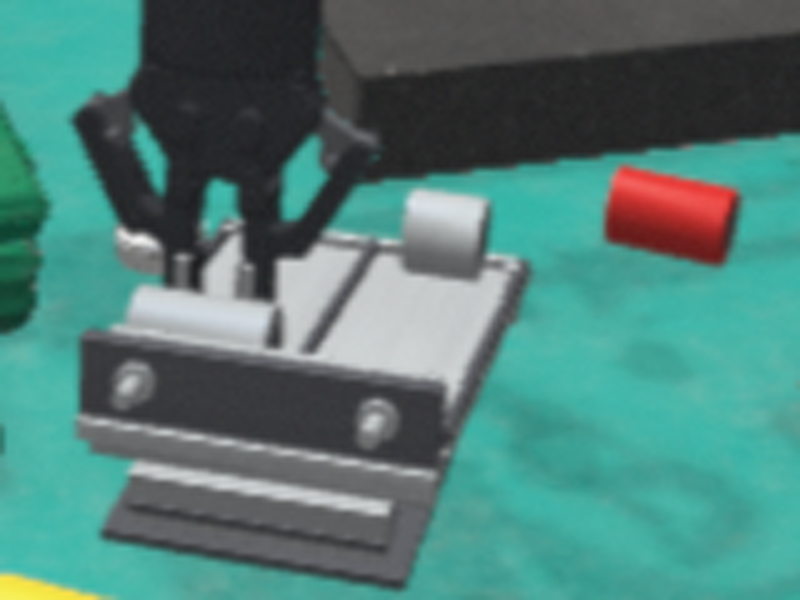

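The TCP stalls at bed x≈161.3 while the force rises from 11 to 15 N. First touch was at ≈151, so the bar has moved its 10 mm and is on its hard end. I'll add one small step for holding margin, then check it's steady and measure the bar.

```bash
python3 - <<'E'
from h import *
env.move_straight(W(168.5,-36,18),ori(-1),vel=.02)
for i in range(3): env.hold(.5); rep()
c=imaging.calibration("top"); p,d=imaging.camera("top"); cv2.imwrite("pics/top4.png",cv2.resize(p[170:320,240:440],(800,600),interpolation=cv2.INTER_CUBIC))
B=((cloud(d,c)-O)@R*1000); B=B[(d>0)]
s=B[(B[:,1]>8)&(B[:,1]<62)&(B[:,2]>24)&(B[:,2]<34.5)&(B[:,0]>190)&(B[:,0]<225)]; print("bar x",np.percentile(s[:,0],[3,50,97]),len(s))
d0=np.load("top_d.npy"); B=((cloud(d0,c)-O)@R*1000)[d0>0]
s=B[(B[:,1]>8)&(B[:,1]<62)&(B[:,2]>24)&(B[:,2]<34.5)&(B[:,0]>190)&(B[:,0]<225)]; print("bar x before",np.percentile(s[:,0],[3,50,97]),len(s))
E
```

```text
t 13.68 bed [161.5 -36.   18.8] F bed [-17.72  -0.36  -1.43] w 0.0202
t 14.18 bed [161.4 -36.   18.8] F bed [-18.94   0.27  -2.31] w 0.02
t 14.68 bed [161.4 -36.   18.8] F bed [-18.57  -1.15  -1.71] w 0.0201
bar x [210.39503853 216.5305013  221.99271301] 167
bar x before [200.54661279 206.91173885 219.80500915] 174
```

View pics/top4.png

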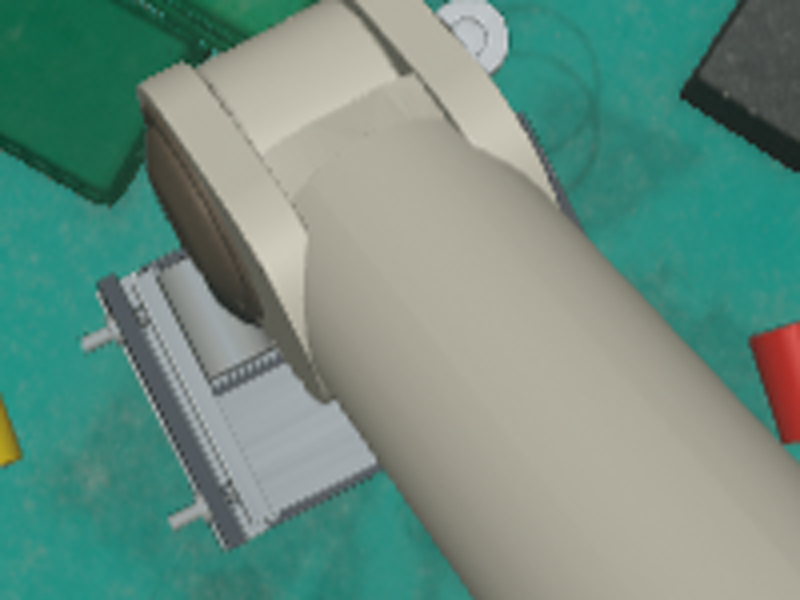

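The bar face has moved from about 200.5 to 210.4 mm, so it is fully home, and the push is steady at about 18.5 N. The top view shows the roller against the bar at (215,320), the guide pins sticking out at (100,335) and (190,515), and the ring still in place.

```bash
python3 - <<'E'
from h import *
print(env.sign_off()); rep()
E
```

```text
the job is handed in; nothing more can be done
None
the job is handed in; nothing more can be done
```

The long steel roller was in the lane away from the robot. I pushed it up with two fingertips 20 mm apart, without gripping or lifting it, until the stop bar was fully home. I then handed the job in with the fingertips still pressing it there.

**Last checks:**
- **Stop bar:** the depth image put its front face at about 210.4 mm, up from 200.5 mm, so it moved the full 10 mm. The fingertips stalled at the same point as the force climbed past the spring's load.
- **Hold:** the push was steady at about 18.5 N for 1.5 s before hand-in, against the spring's 9.6 N.
- **Time:** the clock read about 14.7 s at my last check, well under the 35 s limit.
- **Other objects:** the short roller and the red look-alike looked unmoved in the last scene picture. The ring stayed visible in place.
- **Not checked:** I took no final close look at the oil bottle, V-block or yellow look-alike, but the arm worked only over the plate. The arm also hid part of the plate in the final top view.

No check failed or disagreed.

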